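# Hook the tool ledge into the slotted upright and snap it home

### The arm

A 6-joint arm with a two-finger parallel gripper is mounted at the origin on a cart in front of the work surface, level with it; the furniture and walls round the work are solid. World frame = base frame: x ahead of the robot, y to its left, z up, the work surface at z = 0. Lengths are in m, angles in degrees, forces in N, time in s.
With the tool pointing down it reaches from about 0.35 to 0.875 m from the base axis. Payload 4.2 kg.
Tool frame: the origin (TCP) lies at the centre of the arm's flange, where the gripper is bolted on; the fingertips stand 182 mm ahead of it and the grasp point (between the pads) lies 164 mm ahead of it (r.tcp_to_tips is the distance from the TCP to the fingertips, in m); z points along the fingers, y is the direction in which the jaws open and shut (so a half turn about z gives the same grasp; the last joint's range is limited). The gripper opens to 87 mm and grips with 3 to 60 N. Pads are 19 mm wide; open, the fingers measure 117 mm over their backs; the gripper's body (75 mm by 190 mm) begins 51 mm behind the grasp point.
Start: joints at [-61.96, 22.042, 0.453, 0, -68.411, -14.817], TCP at [0.143, -0.608, 0.405] pointing down, gripper open.
Joint ranges: [-179.83, 179.83], [-69.29, 118.12], [-61.27, 80.66], [-181.25, 117.63], [-171.15, -9.14], [-177.46, 177.46]. Speed limits (degrees/s): [159.86, 159.86, 180, 180, 180, 180].

### API

Orientations are given as a 3x3 rotation matrix whose columns are the frame's x, y, z axes.
In Python, from station import r, viewer, order gives the robot as it stands.
- The arm moves only by the tool send_rows, never from a script. Its argument "steps" is a list of rows, each an object with "offset": the shift along the tool's x, y, z in mm, a list of three; "delta_rot": the turn, a rotation vector about the tool's x, y, z in degrees, a list of three; "gripper": the opening, from 0 (shut) to 1 (fully open). A call has 1 to 12 rows; each row shifts and turns the pose as measured when the row begins, along the tool's axes as they then stand; what a row does not reach is not made up. A row lasts 1/10 s, in which the tool goes at most 50 mm and 8.59 degrees, less where a joint would pass 70% of its speed; a pose out of reach is approached as far as the arm can. A call is refused whole if a number of a shift passes 50 or a number of a turn 8.59, either way. A call with a gripper value outside its range is refused whole. The fingers move at their own pace and stop on an object; the grip force is fixed at half the most. Time passes only in rows, so rows that do not move let the fingers close. It gives the time, the measured TCP pose, the force and the opening at its end, in the units of the state.
- r.sense(): the state, without advancing time (a new reading comes with each control period).
- viewer.capture(name): name is "scene" or "top"; returns (picture, depth): 400x640x3 uint8, red, green, blue; 400x640 float32, m along the optical axis (not along the pixel's ray), 0 where there is no reading.
- viewer.get_calibration(name): a dict with "fov_y" (degrees; the focal length in pixels is half the picture's height over the tangent of half this angle, whatever the lens; pixels are square), "cx", "cy" (the principal point, pixels), "extrinsics" (4x4, takes a point from camera to world coordinates). Camera axes: x right, y down, z forward; pixel columns grow to the right and rows downward; lengths in m; the calibration is good to about 2 mm. A picture is of the moment at which its call begins. get_calibration takes no time and is no camera call.
- order.finish_job(): hands the job in, once; it reports no verdict.
The state is a dict: "time_s": time; "joints": joint angles; "joint_velocities": joint speeds; "effort": joint torques, N m; "tcp_pos": TCP position; "ee_rot": TCP orientation; "wrist_force": force on the tool from outside, world axes, zero at the start; "moment": the same for the moment, N m; "gripper_width": opening from 0.0 (shut) to 1.0 (fully open).
Only numpy, scipy, OpenCV 4.12 (cv2) and the standard library are available. Lean on these libraries where they do the work, as an engineer would, in place of code of your own. Each camera call takes 0.05 s, during which the arm holds its last target. There are 200 camera calls.

### The job

Hang the small metal ledge bracket on the slotted stand: put its two rear hooks through the two slots, let it down so that the hooks catch behind the plate, then press it down until the tongue snaps between the sprung rollers and the ledge is locked fully home, and let go. The clamped height of the slotted plate is not known exactly, so find it by touch or sight; press firmly but never force anything (push with no more than about 25 N), and leave the jars and the spool where they are.

Things in the scene. Friction and masses are not known exactly. Their poses are not given: they have to be found in the camera images.
- stand: Fixed stand (all sizes in mm): wood base 104x116x12, two posts, an upright slotted steel plate. Origin on the bench below the middle of the plate's front face; x points from that face back through the plate, y along it, z up. Plate 90 wide, 4 thick (x 0 to 4), clamped at an UNKNOWN height h of 0 to 20 mm, new each time and not in any pose given here: feel or look for it. Lower edge at z 43 + h.
- plate_top (a point): Where the middle of the plate's top edge is if h = 0 (stand x 2, y 0, z 135 mm; axes of the stand). The true edge is h higher. It is the topmost part of the stand and free: touching it from above tells h. The posts end at z 130, behind the plate.
- slots (a point): Midway between the two slots, at their lower edge if h = 0 (stand x 0, y 0, z 99 mm); the true slots are h higher. Slots centred 22 mm to either side (y), each 11.5 wide and 26 high. The hooks (8 wide, 21 high) go in when the bracket's underside is at z 68 to 73 + h; 70.5 + h is the middle.
- catch (a point): Midway between two white rollers if h = 0 (stand x -5, y 0, z 70.6 mm); truly h higher. Rollers 10 in diameter, axes along x, 7 apart, sprung sideways; the catch fills x -9.5 to 0, y -17 to 17. Lowering, the bracket's tongue meets them 10 mm above home and its weight hangs there; about 8 N downward snaps it past (5 mm above home). It stops hard at home: underside at z 55 + h.
- bracket_back (a point): Loose aluminium ledge bracket (sizes in mm), 0.2 kg, upright on the bench at first. Point: middle of the lower edge of its flat back face (underside, z 0). x out of the back toward the hooks, y sideways, z up. Back plate 60 wide, x -4 to 0, to z 58; ledge 60 wide, z 0 to 4, forward to x -66, front lip to z 12. Home: x 0, y 0 of the stand, axes parallel, hooks toward stand +x.
- bracket_hooks (a point): Midway between the bracket's two hooks, at the underside of their necks (bracket x 0, y 0, z 44 mm). Hooks at y -22 and 22, 8 wide: neck z 44 to 52 back to x 10, tooth at its end (x 5.6 to 10) down to z 31. Home, the necks rest on the slots' lower edges, the teeth behind the plate. Below, between the legs, a tongue with a 12 wide spear head, tip at z 3.5.
- bracket_grip (a point): Grasp point in the bracket's middle rib (bracket x -35, y 0, z 45 mm): pinch the rib along y from above. Rib 12 thick, x -56 to -3, flat top at z 58 (13 above this point), which can also be pressed on; to either side only the ledge at z 0 to 4.
- home_pin (a joint): Travel in m of the brass pin below the rollers, pressed down by the tongue's tip in the last 5 mm: 0 = free, about 0.005 = bracket locked fully home. Light spring (about 1 N).
- flux_jar: Bystander: round stoneware jar with lid, 55 mm diameter, 60 mm tall, origin under its centre. Do not move it.
- solder_spool: Bystander: green spool of wire, about 65 x 46 x 23 mm, origin under its centre. Do not move it.
- gem_jar: Bystander: small clear jar, 29 mm diameter, 18 mm tall, origin under its centre. Do not move it.
Not all that is in view belongs to the job. Leave any blue look-alike of the stand alone.

How it is judged:
By the outcome, as a careful person would: the job done as asked, in the order asked, and still so for the second after the job is handed in, with the robot touching nothing.
It also fails if it takes over 61 s, if anything falls off the work surface, if the arm or the gripper's body presses on something with over 40 N, if the wrist force passes 120 N, or if a joint passes its speed limit or range.

## Working session

There is one attempt and no reset: what is moved stays moved. The work goes in short steps, Python scripts to look and compute and a tool call to move; the robot and the scene stay as the last step left them, time stands still between calls to the robot, and variables do not carry over. Pictures are saved under pics/ and viewed, about 8 in all and at most 12, crops included, and the job is handed in when it is done.

Besides the shell and the picture viewer there is one more tool, called as name(argument=value, ...), one argument or row to a line, values as JSON. send_rows: Moves the arm, as the interface text tells. Its arguments: {"type":"object","properties":{"steps":{"type":"array"}},"required":["steps"]}

```bash
mkdir -p pics; cat > h.py <<'E'
import numpy as np, cv2
from station import r, viewer, order
def grab(n):
    p,d=viewer.capture(n); c=viewer.get_calibration(n)
    f=200/np.tan(np.radians(c['fov_y'])/2); return p,d,f,c['cx'],c['cy'],np.array(c['extrinsics'])
def cloud(g):
    p,d,f,cx,cy,E=g; v,u=np.mgrid[:400,:640]
    P=np.stack([(u-cx)/f*d,(v-cy)/f*d,d],-1)@E[:3,:3].T+E[:3,3]; P[d==0]=np.nan; return P
E
python3 - <<'E'
from h import *
for n in('scene','top'):
    g=grab(n); cv2.imwrite(f'pics/{n}0.png',g[0][...,::-1]); np.savez(f'{n}0.npz',p=g[0],P=cloud(g))
    print(n,g[2:5],g[5].round(3).tolist())
s=r.sense(); print(s)
E
```

```text
scene (np.float64(460.4615308928612), 321.6892915101767, 201.2202631557529) [[-0.599, -0.351, 0.72, -0.336], [-0.801, 0.276, -0.532, 0.685], [-0.012, -0.895, -0.446, 0.648], [0.0, 0.0, 0.0, 1.0]]
top (np.float64(399.9222429136047), 313.94097297642645, 199.82618961886791) [[0.018, -0.995, 0.102, 0.454], [-1.0, -0.016, 0.022, 0.019], [-0.021, -0.102, -0.995, 1.072], [0.0, 0.0, 0.0, 1.0]]
{'time_s': 0.1, 'joints': array([-6.19593414e+01,  2.20868884e+01,  3.87803183e-01, -2.53779253e-02,
       -6.84129507e+01, -1.48158832e+01]), 'joint_velocities': array([ 0.04047969, -0.13970174,  0.15651701,  0.09006068,  0.0243184 ,
       -0.02340457]), 'effort': array([ 1.60864231e-03, -3.91692674e+01,  1.87935591e+01,  4.23194468e+00,
        1.34358896e-02, -6.75107935e-05]), 'tcp_pos': array([ 0.1429665 , -0.60824139,  0.4037642 ]), 'ee_rot': array([[-9.73517401e-01, -2.28612249e-01, -5.55697205e-04],
       [-2.28612902e-01,  9.73515514e-01,  1.91944540e-03],
       [ 1.02171121e-04,  1.99565304e-03, -9.99998003e-01]]), 'wrist_force': array([-0.50691119, -0.0948286 ,  0.3060267 ]), 'moment': array([-0.00164671,  0.0403112 ,  0.03948124]), 'gripper_width': 0.9992809627699984}
```

View pics/scene0.png

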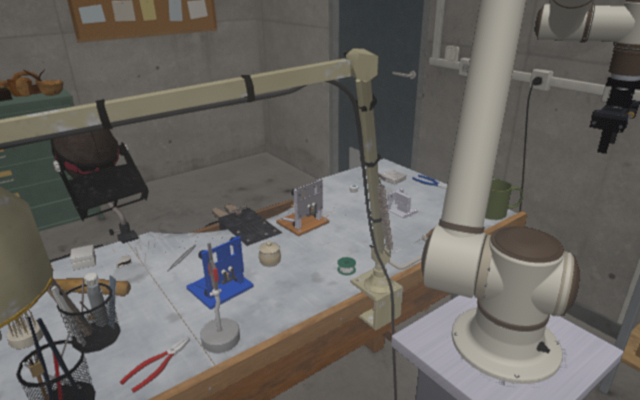

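View pics/top0.png

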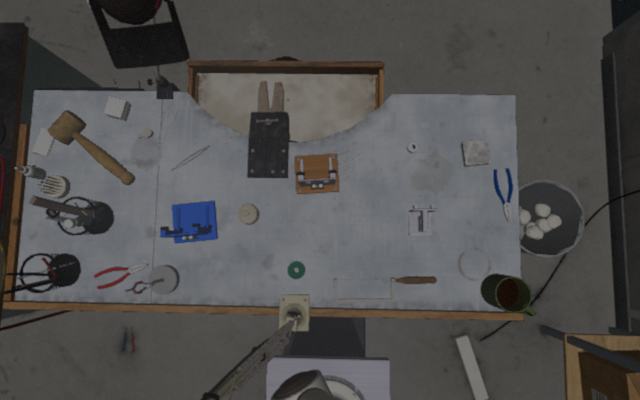

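```bash
python3 - <<'E'
from h import *
a=np.load('top0.npz');P=a['P'];p=a['p']
for n,(u,v) in dict(standL=(297,180),plate=(317,187),base=(317,160),brk=(421,229),brk2=(421,212),gem=(412,147),spool=(296,264),jar=(248,213),lampbase=(285,300),lamptop=(295,318),lamparm=(250,365),bench=(360,220),robot=(300,385),bluetop=(175,235)).items(): print(n,P[v,u].round(3))
def crop(x0,y0,w,h,k,f): cv2.imwrite(f,cv2.resize(p[y0:y0+h,x0:x0+w,::-1],None,fx=k,fy=k,interpolation=cv2.INTER_CUBIC)); 
crop(285,135,160,110,5,'pics/c1.png')
Q=np.load('scene0.npz');S=Q['P']; m=(S[...,2]>.02)&(S[...,0]<.3)&(S[...,0]>.02)&(np.abs(S[...,1])<.25)&(np.mgrid[:400,:640][1]<400)
for z in np.arange(.05,1.0,.1):
    k=m&(np.abs(S[...,2]-z)<.05)
    if k.sum()>5: print('lamp z',z.round(2),k.sum(),S[k].min(0).round(3),S[k].max(0).round(3))
q=Q['p']; cv2.imwrite('pics/c2.png',cv2.resize(q[150:250,265:425,::-1],None,fx=5,fy=5,interpolation=cv2.INTER_CUBIC))
E
```

```text
standL [0.616 0.09  0.01 ]
plate [0.592 0.035 0.049]
base [0.67  0.037 0.013]
brk [ 0.489 -0.232  0.045]
brk2 [ 0.532 -0.232  0.046]
gem [ 0.709 -0.217  0.016]
spool [0.393 0.086 0.023]
jar [0.522 0.211 0.049]
lampbase [nan nan nan]
lamptop [0.275 0.079 0.122]
lamparm [0.22  0.151 0.297]
bench [ 0.512 -0.081 -0.002]
robot [0.154 0.061 0.202]
bluetop [0.462 0.366 0.133]
lamp z 0.05 952 [0.195 0.053 0.02 ] [0.3   0.131 0.1  ]
lamp z 0.15 639 [0.206 0.079 0.1  ] [0.288 0.156 0.2  ]
lamp z 0.25 763 [0.181 0.12  0.2  ] [0.233 0.195 0.3  ]
lamp z 0.35 841 [0.159 0.164 0.3  ] [0.201 0.236 0.4  ]
lamp z 0.45 647 [0.137 0.206 0.4  ] [0.174 0.25  0.499]
```

View pics/c1.png

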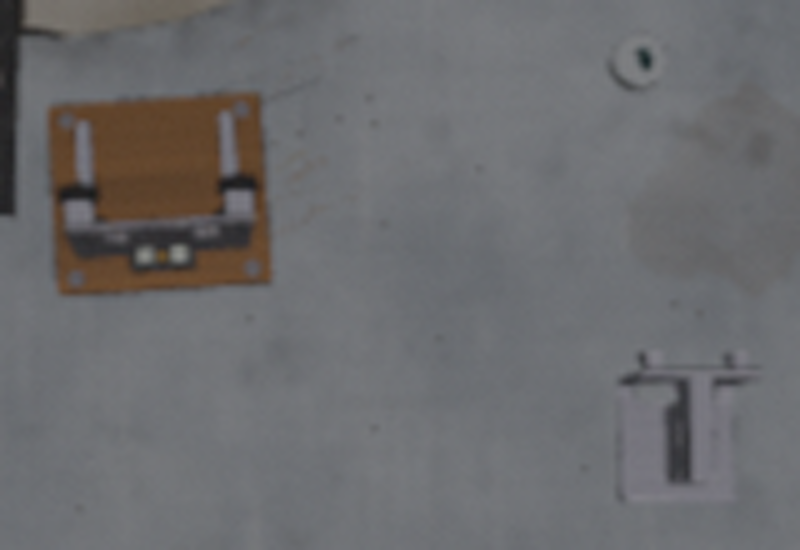

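View pics/c2.png

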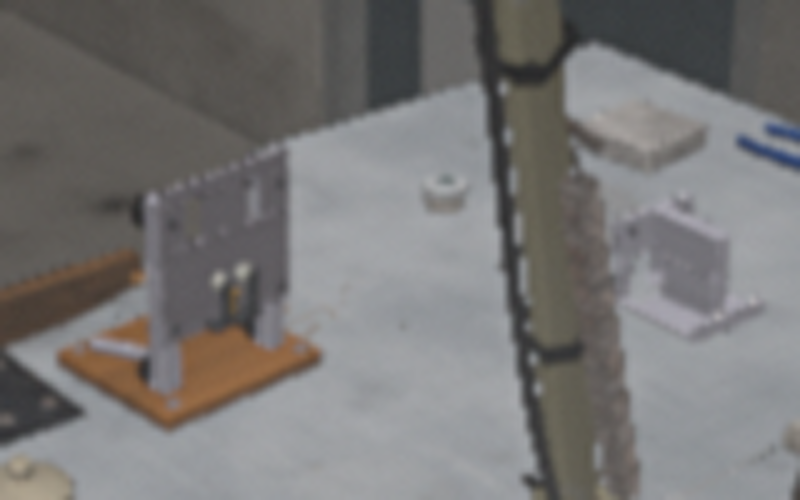

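```bash
python3 - <<'E'
from h import *
a=np.load('top0.npz');P=a['P'];p=a['p'].astype(int)
c=viewer.get_calibration('top');E=np.array(c['extrinsics']);f=200/np.tan(np.radians(c['fov_y'])/2)
def ray(uv,z):
    uv=np.atleast_2d(uv).astype(float); d=np.c_[(uv[:,0]-c['cx'])/f,(uv[:,1]-c['cy'])/f,np.ones(len(uv))]@E[:3,:3].T
    return E[:3,3]+d*((z-E[2,3])/d[:,2:])
# wood base
hsv=cv2.cvtColor(a['p'],cv2.COLOR_RGB2HSV); w=((hsv[...,0]<20)&(hsv[...,1]>80)).astype(np.uint8); w[:150]=0;w[197:]=0;w[:,:290]=0;w[:,343:]=0
cs=np.vstack(cv2.findNonZero(w)); R=cv2.minAreaRect(cs); b=ray(cv2.boxPoints(R),.012); print('base rect',R,b.round(4).tolist(),b.mean(0).round(4), [np.linalg.norm(b[i]-b[i-1]).round(4) for i in range(4)])
# bracket by height
m=np.zeros((400,640),bool);m[200:245,400:445]=1
k=m&(P[...,2]>.002)&(P[...,2]<.075)
print('bracket pts',k.sum(),np.nanmin(P[k],0),np.nanmax(P[k],0))
kr=m&(P[...,2]>.05); print('rib/top',kr.sum())
for v in range(204,240): 
    q=P[v,400:445]; print(v,' '.join('%3d'%(1000*z) for z in q[4:42,2]), '%.3f'%q[20,0])
S=np.load('scene0.npz')['P']; 
k=(S[...,0]>.54)&(S[...,0]<.68)&(np.abs(S[...,1]-.035)<.08)&(S[...,2]>.055)&(S[...,2]<.2)
q=S[k]; print('scene plate',len(q),q.min(0),q.max(0)); 
z=q[q[:,2]>.09]; cc=np.polyfit(z[:,1],z[:,0],1)
for _ in range(5):
    e=z[:,0]-np.polyval(cc,z[:,1]); z=z[np.abs(e)<.004]; cc=np.polyfit(z[:,1],z[:,0],1)
print('front face line x=',cc,'at .035',np.polyval(cc,.035),'n',len(z),'res',e.std(),'ylim',z[:,1].min(),z[:,1].max(),'ztop pct',np.percentile(z[:,2],[95,98,99.5]))
for y in np.arange(-.01,.08,.01):
    t=z[np.abs(z[:,1]-y)<.005]; print(y.round(2),t[:,2].max().round(4),end='; ')
E
```

```text
base rect ((316.26336669921875, 173.44912719726562), (37.3836784362793, 42.23957061767578), 86.18592071533203) [[0.6802, 0.0991, 0.012], [0.6895, -0.0144, 0.012], [0.5883, -0.0223, 0.012], [0.579, 0.0901, 0.012]] [0.6342 0.0381 0.012 ] [np.float64(0.1016), np.float64(0.1139), np.float64(0.1014), np.float64(0.1128)]
bracket pts 799 [ 0.4509109  -0.3034459   0.00200403] [ 0.56860582 -0.18639008  0.06307164]
rib/top 179
204   1   0   1   2   1   0  -2  -2   0   0   0   1   2   1   0   3   3  -4   1  -2  -2  -2  -1   1   0  -3  -1   1   0   0   2   2   0   0   0   2  -1   2 0.557
205   0   2   2   4   3  -3  -2   2  -2  50  49  51  52   1   1  -2   0   4   0  -1   2  -3  -2  -1  -1   0  45  53  51  51   1  -1   0   2   2   0   0   1 0.555
206   0   0   5  -4   0  -1   0   0  36  47  51  53  53   1   0  -3  -1   0   1   0  -1  -1   1   0   0  37  47  52  50  53  -1   1   3   2  -1   0   3  -1 0.552
207  -1   0  -1   0   1   0  -1   1   0  49  54  57  53  -1  -1   0  -4   0   0   1   1   4   0   0  -3   2  -2  54  51  55   1   0   2  -3   0   3   0  -1 0.550
208   0   1   2   0   0  -1   0
[... 563 characters left out ...]
 20  22   3  -2   0   0  -1  -2  -1  -1  -3  -2 0.535
212   3   0  -1   1   4   6   7   0   0   0   2   2   2   0  16  15  37  45  57  59  57  57  56  -1   3   5   4   0   0  -1   0   1  -3  -1   0   0   0   1 0.533
213   0   0   0   0   4   2   5  -2  -3  -2  -2   1   0   4   0   0  38  49  58  57  56  61  59   1   4   1   4  -1   0   0   0  -1   0   1   0  -2   0   2 0.530
214   2   3   2   0   4   2   5  -2   0   1   0   1   3   1  -1   0  35  44  57  58  62  60  56   3   3   6   2  -1  -2   0  -1   0   2   1   0  -2   0   3 0.528Traceback (most recent call last):
  File "<stdin>", line 16, in <module>
  File "<stdin>", line 16, in <genexpr>
ValueError: cannot convert float NaN to integer
```

```bash
cat >> h.py <<'E'
def rayto(g,uv,z):
    p,d,f,cx,cy,E=g; uv=np.atleast_2d(uv).astype(float)
    q=np.c_[(uv[:,0]-cx)/f,(uv[:,1]-cy)/f,np.ones(len(uv))]@E[:3,:3].T
    return E[:3,3]+q*((z-E[2,3])/q[:,2:])
E
python3 - <<'E'
from h import *
g=grab('top');P=cloud(g)
v,u=np.mgrid[:400,:640]
box=(u>400)&(u<445)&(v>203)&(v<238)
z=P[...,2]
# rib columns: rows 213..230 z>51
k=box&(v>=212)&(z>.052)&(z<.068); k[:, :415]=0;k[:,430:]=0
q=rayto(g,np.c_[u[k],v[k]],.058); 
vs=v[k]; rows=np.unique(vs); mid=np.array([q[vs==i].mean(0) for i in rows]); n=[(vs==i).sum() for i in rows]
print('rib rows',rows,n); c=np.polyfit(mid[:,0],mid[:,1],1); print('rib y=',c,'yaw deg',np.degrees(np.arctan(c[0])),'xrange',q[:,0].min(),q[:,0].max(), 'y at mid',mid[:,1].mean())
k=box&(v>=208)&(v<=211)&(z>.050)&(z<.068); q=rayto(g,np.c_[u[k],v[k]],.058)
us=u[k]; cols=np.unique(us); md=np.array([q[us==i].mean(0) for i in cols]); c=np.polyfit(md[:,1],md[:,0],1); print('backplate x=',c,'yaw',-np.degrees(np.arctan(c[0])),'mean',md.mean(0),'ylim',q[:,1].min(),q[:,1].max(),'xlim',q[:,0].min(),q[:,0].max())
for s in (0,1):
    k=box&(v>=204)&(v<=208)&(z>.040)&(z<.068)&((u>420) if s else (u<420)); q=rayto(g,np.c_[u[k],v[k]],.052); print('hook',k.sum(),q.mean(0),q.min(0),q.max(0))
# ledge z~4
# stand, from top: plate top edge
k=(u>292)&(u<342)&(v>165)&(v<195)&(z>.13)&(z<.175); q=P[k]; print('platetop',k.sum(),np.unique(v[k]),q.mean(0),q.min(0),q.max(0)); 
if k.sum(): print(np.percentile(q[:,2],[5,25,50,75,95])); c=np.polyfit(q[:,1],q[:,0],1); print(c,-np.degrees(np.arctan(c[0])))
S=np.load('scene0.npz')['P']; q=S.reshape(-1,3); q=q[np.isfinite(q[:,0])]
q=q[(q[:,0]>.55)&(q[:,0]<.64)&(np.abs(q[:,1]-.037)<.06)&(q[:,2]>.09)&(q[:,2]<.2)]
A=q; 
for _ in range(6):
    M=np.c_[A[:,1],np.ones(len(A))]; s=np.linalg.lstsq(M,A[:,0],rcond=None)[0]; e=A[:,0]-M@s; A=A[np.abs(e)<max(.003,1.5*e.std())]
print('scene face',len(q),len(A),s,'yaw',-np.degrees(np.arctan(s[0])),'x at .037',s[0]*.037+s[1],e.std(),'y',A[:,1].min(),A[:,1].max())
for y in np.arange(0,.08,.01):
    t=A[np.abs(A[:,1]-y)<.005]; 
    if len(t): print(round(y,2),t[:,2].max().round(4),end='; ')
E
```

```text
rib rows [212 213 214 215 216 217 218 219 220 221 222 223 224 225 226 227 228 229
 230] [np.int64(5), np.int64(5), np.int64(5), np.int64(5), np.int64(5), np.int64(5), np.int64(5), np.int64(5), np.int64(5), np.int64(5), np.int64(5), np.int64(5), np.int64(5), np.int64(5), np.int64(6), np.int64(5), np.int64(6), np.int64(5), np.int64(5)]
rib y= [ 0.04082941 -0.25781344] yaw deg 2.338054167689105 xrange 0.48622264424234624 0.5317375218748109 y at mid -0.23703385887057807
backplate x= [-0.02026707  0.53329188] yaw 1.1610585850250854 mean [ 0.53809074 -0.23678109  0.058     ] ylim -0.2669555907096072 -0.20658829597171113 xlim 0.534101482897169 0.542172649561725
hook 16 [ 0.54574596 -0.21431747  0.052     ] [ 0.54184875 -0.21814681  0.052     ] [ 0.54964392 -0.21049079  0.052     ]
hook 14 [ 0.54683506 -0.25789666  0.052     ] [ 0.54260934 -0.26118976  0.052     ] [ 0.5503559  -0.25357098  0.052     ]
platetop 105 [173 174 175 176 177 178 179 180 181] [0.60146346 0.03692276 0.13512744] [ 0.59448473 -0.0086454   0.13000741] [0.615551   0.08184955 0.13996586]
[0.13019934 0.13192776 0.13595374 0.13754888 0.13887574]
[-0.07874926  0.6043711 ] 4.502707994776743
scene face 448 336 [-0.07620825  0.59815807] yaw 4.3579873146002 x at .037 0.5953383675191602 0.001411003441073314 y -0.008780670199468599 0.08444969273796243
0.0 0.1368; 0.01 0.1365; 0.02 0.1367; 0.03 0.1359; 0.04 0.136; 0.05 0.1364; 0.06 0.1354; 0.07 0.1366;
```

send_rows(
  steps=[
    {"offset": [0,0,0],"delta_rot": [0,0,6.6],"gripper": 0},
    {"offset": [0,0,0],"delta_rot": [0,0,6.6],"gripper": 0},
    {"offset": [-35,50,0],"delta_rot": [0,0,0],"gripper": 0},
    {"offset": [-35,50,0],"delta_rot": [0,0,0],"gripper": 0},
    {"offset": [-35,50,0],"delta_rot": [0,0,0],"gripper": 0},
    {"offset": [-35,50,0],"delta_rot": [0,0,0],"gripper": 0},
    {"offset": [-35,50,0],"delta_rot": [0,0,0],"gripper": 0},
    {"offset": [-35,50,0],"delta_rot": [0,0,0],"gripper": 0},
    {"offset": [-35,50,0],"delta_rot": [0,0,0],"gripper": 0},
    {"offset": [-35,50,0],"delta_rot": [0,0,0],"gripper": 0},
    {"offset": [-35,50,0],"delta_rot": [0,0,0],"gripper": 0},
    {"offset": [-35,50,0],"delta_rot": [0,0,0],"gripper": 0},
  ],
)

```text
time_s: 1.35
tcp_pos: [0.4355, -0.2004, 0.4012]
ee_rot: [[-1.0, 0.022, -0.003], [0.022, 1.0, 0.007], [0.003, 0.007, -1.0]]
wrist_force: [1.0, -1.8, -0.7]
gripper_width: 0.031
```

send_rows(
  steps=[
    {"offset": [0,0,0],"delta_rot": [0,0,-5.8],"gripper": 0},
    {"offset": [-36,45,8],"delta_rot": [0,0,0],"gripper": 0},
    {"offset": [-36,45,8],"delta_rot": [0,0,0],"gripper": 0},
    {"offset": [-36,45,8],"delta_rot": [0,0,0],"gripper": 0},
    {"offset": [-36,45,8],"delta_rot": [0,0,0],"gripper": 0},
    {"offset": [-36,45,8],"delta_rot": [0,0,0],"gripper": 0},
    {"offset": [0,0,0],"delta_rot": [0,0,0],"gripper": 0},
  ],
)

```text
time_s: 2.05
tcp_pos: [0.5748, 0.0128, 0.3669]
ee_rot: [[-0.996, -0.091, -0.002], [-0.091, 0.996, 0.007], [0.001, 0.007, -1.0]]
wrist_force: [0.5, -1.3, -0.1]
gripper_width: 0.005
```

send_rows(
  steps=[
    {"offset": [-24,22,0],"delta_rot": [0.4,0,0.7],"gripper": 0},
    {"offset": [0,0,10],"delta_rot": [0,0,0],"gripper": 0},
    {"offset": [0,0,15],"delta_rot": [0,0,0],"gripper": 0},
    {"offset": [0,0,10],"delta_rot": [0,0,0],"gripper": 0},
    {"offset": [0,0,2],"delta_rot": [0,0,0],"gripper": 0},
    {"offset": [0,0,0],"delta_rot": [0,0,0],"gripper": 0},
  ],
)

```text
time_s: 2.65
tcp_pos: [0.5964, 0.0379, 0.3261]
ee_rot: [[-0.997, -0.08, -0.006], [-0.08, 0.997, -0.002], [0.006, -0.001, -1.0]]
wrist_force: [-0.3, -0.7, 0.1]
gripper_width: 0.007
```

send_rows(
  steps=[
    {"offset": [-2,0,2],"delta_rot": [0,0,0],"gripper": 0},
    {"offset": [0,0,2],"delta_rot": [0,0,0],"gripper": 0},
    {"offset": [0,0,1],"delta_rot": [0,0,0],"gripper": 0},
    {"offset": [0,0,1],"delta_rot": [0,0,0],"gripper": 0},
  ],
)

```text
time_s: 3.05
tcp_pos: [0.5986, 0.0371, 0.3218]
ee_rot: [[-0.997, -0.079, -0.003], [-0.079, 0.997, -0.001], [0.003, -0.001, -1.0]]
wrist_force: [0.3, 0.1, -0.7]
gripper_width: 0.006
```

send_rows(
  steps=[
    {"offset": [0,0,1],"delta_rot": [0,0,0],"gripper": 0},
    {"offset": [0,0,1],"delta_rot": [0,0,0],"gripper": 0},
  ],
)

```text
time_s: 3.25
tcp_pos: [0.5986, 0.0371, 0.3201]
ee_rot: [[-0.997, -0.079, -0.002], [-0.079, 0.997, -0.001], [0.002, -0.001, -1.0]]
wrist_force: [-0.5, 0.2, 0.1]
gripper_width: 0.006
```

send_rows(
  steps=[
    {"offset": [0,0,1],"delta_rot": [0,0,0],"gripper": 0},
  ],
)

```text
time_s: 3.35
tcp_pos: [0.5986, 0.0371, 0.3196]
ee_rot: [[-0.997, -0.079, -0.002], [-0.079, 0.997, -0.001], [0.002, -0.001, -1.0]]
wrist_force: [-1.9, 1.0, 5.3]
gripper_width: -0.0
```

send_rows(
  steps=[
    {"offset": [0,0,1],"delta_rot": [0,0,0],"gripper": 0},
  ],
)

```text
time_s: 3.45
tcp_pos: [0.5986, 0.0372, 0.3196]
ee_rot: [[-0.997, -0.08, -0.001], [-0.08, 0.997, -0.001], [0.002, -0.001, -1.0]]
wrist_force: [-2.9, 0.4, 7.4]
gripper_width: 0.007
```

send_rows(
  steps=[
    {"offset": [0,0,1],"delta_rot": [0,0,0],"gripper": 0},
  ],
)

```text
time_s: 3.55
tcp_pos: [0.5985, 0.0372, 0.3196]
ee_rot: [[-0.997, -0.08, -0.001], [-0.08, 0.997, -0.001], [0.001, -0.001, -1.0]]
wrist_force: [-2.5, 0.2, 4.8]
gripper_width: 0.006
```

send_rows(
  steps=[
    {"offset": [0,0,-20],"delta_rot": [0,0,0],"gripper": 0},
    {"offset": [0,0,-20],"delta_rot": [0,0,0],"gripper": 1},
    {"offset": [19,-44.5,0],"delta_rot": [0,0,0],"gripper": 1},
    {"offset": [19,-44.5,0],"delta_rot": [0,0,0],"gripper": 1},
    {"offset": [19,-44.5,0],"delta_rot": [0,0,0],"gripper": 1},
    {"offset": [19,-44.5,0],"delta_rot": [0,0,0],"gripper": 1},
    {"offset": [19,-44.5,0],"delta_rot": [0,0,0],"gripper": 1},
    {"offset": [19,-44.5,0],"delta_rot": [0,0,0],"gripper": 1},
    {"offset": [0,0,0],"delta_rot": [0,0,2.7],"gripper": 1},
    {"offset": [0,0,0],"delta_rot": [0,0,0],"gripper": 1},
  ],
)

```text
time_s: 4.55
tcp_pos: [0.5042, -0.2467, 0.3609]
ee_rot: [[-0.999, -0.036, 0.003], [-0.036, 0.999, -0.002], [-0.003, -0.002, -1.0]]
wrist_force: [0.2, -0.1, -0.4]
gripper_width: 0.741
```

```bash
python3 -c "
from h import *
s=r.sense();print(r.tcp_to_tips,s['tcp_pos'],s['ee_rot'].round(4).tolist(),s['wrist_force'],s['gripper_width'])"
```

```text
0.1822 [ 0.50416234 -0.24674379  0.36090701] [[-0.9994, -0.0359, 0.0032], [-0.0359, 0.9994, -0.0019], [-0.0031, -0.002, -1.0]] [ 0.22925129 -0.05242428 -0.43622206] 0.7414200043462433
```

send_rows(
  steps=[
    {"offset": [-1.6,9.3,20],"delta_rot": [-0.1,0.18,0.2],"gripper": 1},
    {"offset": [0,0,40],"delta_rot": [0,0,0],"gripper": 1},
    {"offset": [0,0,40],"delta_rot": [0,0,0],"gripper": 1},
    {"offset": [0,0,30],"delta_rot": [0,0,0],"gripper": 1},
    {"offset": [0,0,10],"delta_rot": [0,0,0],"gripper": 1},
    {"offset": [0,0,0],"delta_rot": [0,0,0],"gripper": 1},
  ],
)

```text
time_s: 5.15
tcp_pos: [0.5088, -0.2347, 0.2191]
ee_rot: [[-0.999, -0.043, 0.008], [-0.043, 0.999, -0.003], [-0.008, -0.003, -1.0]]
wrist_force: [-0.6, 0.7, 0.8]
gripper_width: 0.996
```

send_rows(
  steps=[
    {"offset": [3.3,-2.7,5],"delta_rot": [-0.15,0.45,0.5],"gripper": 1},
    {"offset": [0,0,5],"delta_rot": [0,0,0],"gripper": 1},
    {"offset": [0,0,0],"delta_rot": [0,0,0],"gripper": 1},
  ],
)

```text
time_s: 5.45
tcp_pos: [0.5072, -0.2374, 0.2118]
ee_rot: [[-0.999, -0.036, 0.006], [-0.036, 0.999, -0.002], [-0.006, -0.002, -1.0]]
wrist_force: [0.3, 0.4, -0.4]
gripper_width: 1.0
```

send_rows(
  steps=[
    {"offset": [1.5,0,2],"delta_rot": [-0.1,0.4,0],"gripper": 1},
    {"offset": [0,0,0],"delta_rot": [0,0.1,0],"gripper": 0.4},
    {"offset": [0,0,0],"delta_rot": [0,0,0],"gripper": 0.3},
    {"offset": [0,0,0],"delta_rot": [0,0,0],"gripper": 0},
    {"offset": [0,0,0],"delta_rot": [0,0,0],"gripper": 0},
    {"offset": [0,0,0],"delta_rot": [0,0,0],"gripper": 0},
    {"offset": [0,0,0],"delta_rot": [0,0,0],"gripper": 0},
    {"offset": [0,0,0],"delta_rot": [0,0,0],"gripper": 0},
    {"offset": [0,0,0],"delta_rot": [0,0,0],"gripper": 0},
  ],
)

```text
time_s: 6.35
tcp_pos: [0.5063, -0.2379, 0.2124]
ee_rot: [[-0.999, -0.037, 0.002], [-0.037, 0.999, -0.001], [-0.002, -0.001, -1.0]]
wrist_force: [0.8, -0.8, -0.2]
gripper_width: 0.355
```

```bash
python3 -c "
from h import *
s=r.sense();print(s['tcp_pos'],s['ee_rot'].round(4).tolist(),s['wrist_force'],s['gripper_width'])"
```

```text
[ 0.50633723 -0.23786106  0.21242089] [[-0.9993, -0.0366, 0.0017], [-0.0366, 0.9993, -0.0012], [-0.0016, -0.0013, -1.0]] [ 0.82569565 -0.80674191 -0.20857832] 0.35482100679988215
```

Not shut yet (rib 12 mm → 0.14); keep closing.

send_rows(
  steps=[
    {"offset": [0,0,0],"delta_rot": [0,0,0],"gripper": 0},
    {"offset": [0,0,0],"delta_rot": [0,0,0],"gripper": 0},
    {"offset": [0,0,0],"delta_rot": [0,0,0],"gripper": 0},
    {"offset": [0,0,0],"delta_rot": [0,0,0],"gripper": 0},
    {"offset": [0,0,0],"delta_rot": [0,0,0],"gripper": 0},
    {"offset": [0,0,0],"delta_rot": [0,0,0],"gripper": 0},
  ],
)

```text
time_s: 6.95
tcp_pos: [0.5064, -0.2379, 0.2124]
ee_rot: [[-0.999, -0.037, 0.002], [-0.037, 0.999, -0.001], [-0.002, -0.001, -1.0]]
wrist_force: [-0.4, -1.1, 0.2]
gripper_width: 0.137
```

```bash
python3 -c "
from h import *
s=r.sense();print(s['tcp_pos'],s['ee_rot'].round(4).tolist(),s['wrist_force'],s['gripper_width'])"
```

```text
[ 0.5063691  -0.23787205  0.21239521] [[-0.9993, -0.0366, 0.0016], [-0.0366, 0.9993, -0.0012], [-0.0016, -0.0013, -1.0]] [-0.4064448  -1.08870469  0.18485807] 0.1367269478824864
```

send_rows(
  steps=[
    {"offset": [0,0,-20],"delta_rot": [0,0,0],"gripper": 0},
    {"offset": [0,0,-30],"delta_rot": [0,0,0],"gripper": 0},
    {"offset": [0,0,-24],"delta_rot": [0,0,-2.4],"gripper": 0},
    {"offset": [-7,40,0],"delta_rot": [0,0,0],"gripper": 0},
    {"offset": [-7,40,0],"delta_rot": [0,0,0],"gripper": 0},
    {"offset": [-7,40,0],"delta_rot": [0,0,0],"gripper": 0},
    {"offset": [-7,40,0],"delta_rot": [0,0,0],"gripper": 0},
    {"offset": [-7,40,0],"delta_rot": [0,0,0],"gripper": 0},
    {"offset": [-7,40,0],"delta_rot": [0,0,0],"gripper": 0},
    {"offset": [-4,26,0],"delta_rot": [0,0,0],"gripper": 0},
    {"offset": [0,0,0],"delta_rot": [0,0,0],"gripper": 0},
    {"offset": [0,0,0],"delta_rot": [0,0,0],"gripper": 0},
  ],
)

```text
time_s: 8.15
tcp_pos: [0.5293, 0.0403, 0.2832]
ee_rot: [[-0.997, -0.074, -0.011], [-0.074, 0.997, 0.002], [0.011, 0.003, -1.0]]
wrist_force: [-0.2, -0.5, -2.2]
gripper_width: 0.136
```

```bash
python3 -c "
from h import *
s=r.sense();print(s['tcp_pos'],s['ee_rot'].round(4).tolist(),s['wrist_force'],s['gripper_width'])
g=grab('top');h=grab('scene')
np.savez('top1.npz',p=g[0],P=cloud(g));np.savez('scene1.npz',p=h[0],P=cloud(h))
A=cv2.resize(g[0][150:230,270:360],None,fx=6,fy=6,interpolation=cv2.INTER_CUBIC)
B=cv2.resize(h[0][165:245,265:355],None,fx=6,fy=6,interpolation=cv2.INTER_CUBIC)
cv2.imwrite('pics/c3.png',cv2.resize(np.hstack([A,B]),None,fx=.74,fy=.74)[...,::-1])"
```

```text
[0.52929241 0.04034028 0.28321712] [[-0.9972, -0.0736, -0.0114], [-0.0736, 0.9973, 0.0025], [0.0112, 0.0033, -0.9999]] [-0.15567874 -0.50348117 -2.19083234] 0.13557524719526373
```

View pics/c3.png

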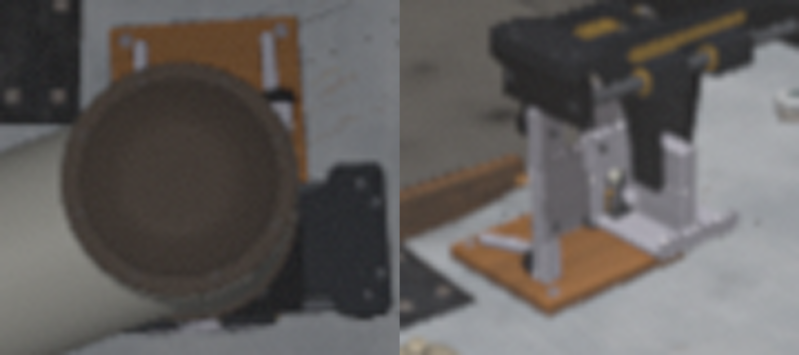

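```bash
python3 - <<'E'
from h import *
c=viewer.get_calibration('top');f=200/np.tan(np.radians(c['fov_y'])/2)
g=(0,0,f,c['cx'],c['cy'],np.array(c['extrinsics']))
a=np.load('top0.npz');p=a['p'].astype(float).sum(2);P=a['P']
sub=p[181:190,308:328].astype(int); print(sub)
# rollers: bright blobs
v,u=np.mgrid[:400,:640]; m=(v>182)&(v<190)&(u>309)&(u<327)&(p>420)
n,l=cv2.connectedComponents(m.astype(np.uint8))
for i in range(1,n):
    k=l==i
    if k.sum()>2:
        w=p[k]-380; print(k.sum(),(u[k]*w).sum()/w.sum(),(v[k]*w).sum()/w.sum(),rayto(g,[(u[k]*w).sum()/w.sum(),(v[k]*w).sum()/w.sum()],.077).round(4))
# plate ends at top edge
for vv in range(176,185): print(vv,p[vv,294:342].astype(int)//3)
for n in('scene0','scene1'):
    S=np.load(n+'.npz')['P']; q=S.reshape(-1,3); q=q[np.isfinite(q[:,0])]
    q=q[(q[:,0]>.585)&(q[:,0]<.605)&(q[:,2]>.07)&(q[:,2]<.13)&(q[:,1]>.05)&(q[:,1]<.1)]; print(n,'plate left',np.percentile(q[:,1],[90,97,99,100]).round(4))
S=np.load('scene1.npz')['P'].reshape(-1,3);S=S[np.isfinite(S[:,0])]
q=S[(S[:,0]>.47)&(S[:,0]<.575)&(S[:,2]>.06)&(S[:,2]<.085)&(abs(S[:,1]-.04)<.05)]
for x in np.arange(.48,.575,.008):
    t=q[abs(q[:,0]-x)<.004]; 
    if len(t): print(x.round(3),len(t),'ymax',np.sort(t[:,1])[-4:].round(4),'z',np.median(t[:,2]).round(4))
q=S[(S[:,0]>.545)&(S[:,0]<.578)&(S[:,2]>.085)&(S[:,2]<.13)&(abs(S[:,1]-.04)<.05)&(S[:,1]>.05)]
print('backplate',len(q),q.min(0),np.median(q,0),np.sort(q[:,1])[-6:])
E
```

```text
[[243 251 212 189 176 167 155 160 154 151 154 154 155 151 152 194 266 299
  274 279]
 [274 286 225 162 151 163 153 146 150 140 141 147 138 138 141 166 211 231
  214 205]
 [223 227 187 156 151 162 168 159 150 145 148 160 178 176 154 144 154 154
  152 152]
 [150 159 150 149 203 253 276 233 164 149 166 287 350 335 240 160 148 156
  153 169]
 [155 155 152 154 277 361 368 291 218 203 208 330 401 382 280 188 193 205
  204 201]
 [199 195 179 169 296 388 389 308 236 224 222 327 400 386 280 186 202 217
  219 214]
 [216 217 186 160 244 294 293 239 194 175 179 232 277 266 206 168 194 224
  220 223]
 [218 215 196 168 164 164 156 167 166 148 160 162 150 153 156 169 197 215
  219 217]
 [220 221 213 189 170 172 180 201 204 205 210 205 195 206 207 208 217 228
  223 228]]
176 [108  91  67  78 106 120 121 122 116  91  67  68  69  69  70  70  71  70
  69  71  71  72  71  71  69  71  71  70  69  70  69  69  69  68  61  59
  99 120 119 120 120  96  65  67  84 102 112 112]
177 [109  92  68  76 105 120 120 119 120  98  69  66  70  69  69  70  69  71
  70  69  70  67  70  70  71  69  71  71  70  70  70  71 
[... 1530 characters left out ...]
t [0.0831 0.0841 0.0842 0.0853]
0.488 27 ymax [0.0708 0.0709 0.0714 0.0715] z 0.0769
0.496 58 ymax [0.0599 0.0659 0.0699 0.0706] z 0.0765
0.504 27 ymax [0.0692 0.0703 0.0712 0.0717] z 0.078
0.512 30 ymax [0.0692 0.0695 0.07   0.0737] z 0.074
0.52 28 ymax [0.0701 0.0716 0.0724 0.0731] z 0.0743
0.528 22 ymax [0.0689 0.0703 0.0717 0.0718] z 0.0739
0.536 25 ymax [0.072  0.0721 0.0723 0.0744] z 0.0745
0.544 14 ymax [0.0687 0.0716 0.0729 0.0744] z 0.074
0.552 22 ymax [0.0736 0.0737 0.0751 0.076 ] z 0.0779
0.56 3 ymax [0.0468 0.071  0.0715] z 0.0799
backplate 110 [0.54692127 0.0504101  0.08625054] [0.55399224 0.06658474 0.11241205] [0.07470756 0.07530607 0.07535909 0.07553885 0.07576434 0.07710407]
```

```bash
python3 - <<'E'
from h import *
def G(n):
    c=viewer.get_calibration(n);f=200/np.tan(np.radians(c['fov_y'])/2); return (0,0,f,c['cx'],c['cy'],np.array(c['extrinsics']))
g=G('top')
print('roller mid top',rayto(g,[317.0,185.4],.0765)); print('slots mid top',rayto(g,[[308.5,182],[325.8,181]],.102))
print('plate top ends',rayto(g,[[297.6,181],[335.6,178.5]],.1374))
# scene: front-face plane intersection, n=(cos,sin)
s=G('scene'); p,d,f,cx,cy,E=s
def onface(uv,x0=(.5955,.037),yaw=4.5):
    uv=np.atleast_2d(uv).astype(float); q=np.c_[(uv[:,0]-cx)/f,(uv[:,1]-cy)/f,np.ones(len(uv))]@E[:3,:3].T
    n=np.array([np.cos(np.radians(yaw)),np.sin(np.radians(yaw)),0]); o=np.array([*x0,0])
    X=E[:3,3]+q*(((o-E[:3,3])@n)/(q@n))[:,None]; t=np.array([-n[1],n[0],0]); return np.c_[(X-o)@t,X[:,2]]
im=np.load('scene0.npz')['p']
# rectify front face: stand y -50..50 , z 40..150, 0.2mm/px -> for viewing/edges
yy,zz=np.meshgrid(np.arange(.05,-.05,-.0002),np.arange(.15,.04,-.0002))
n=np.array([np.cos(np.radians(4.5)),np.sin(np.radians(4.5)),0]);t=np.array([-n[1],n[0],0])
X=np.array([.5955,.037,0])+yy[...,None]*t+zz[...,None]*np.array([0,0,1]); C=(X-E[:3,3])@E[:3,:3]
mu=(C[...,0]/C[...,2]*f+cx).astype(np.float32); mv=(C[...,1]/C[...,2]*f+cy).astype(np.float32)
o=cv2.remap(im,mu,mv,cv2.INTER_CUBIC); cv2.imwrite('pics/c4.png',o[...,::-1])
gr=o.astype(float).sum(2)
row=gr[int((.15-.112)/.0002)-15:int((.15-.112)/.0002)+15].mean(0)
for i in range(0,500,8): print('%.1f:%d'%(50-.2*i,row[i]),end=' ')
E
```

```text
roller mid top [[0.59269069 0.03453311 0.0765    ]]
slots mid top [[0.59722277 0.05511407 0.102     ]
 [0.6003455  0.01278141 0.102     ]]
plate top ends [[ 0.59399012  0.07961411  0.1374    ]
 [ 0.60132028 -0.0100093   0.1374    ]]
50.0:351 48.4:343 46.8:324 45.2:302 43.6:282 42.0:273 40.4:260 38.8:250 37.2:243 35.6:244 34.0:252 32.4:260 30.8:270 29.2:277 27.6:280 26.0:281 24.4:279 22.8:278 21.2:278 19.6:277 18.0:276 16.4:276 14.8:276 13.2:276 11.6:277 10.0:277 8.4:279 6.8:280 5.2:281 3.6:281 2.0:280 0.4:279 -1.2:279 -2.8:279 -4.4:280 -6.0:281 -7.6:281 -9.2:278 -10.8:279 -12.4:292 -14.0:310 -15.6:340 -17.2:368 -18.8:383 -20.4:382 -22.0:364 -23.6:339 -25.2:314 -26.8:290 -28.4:280 -30.0:274 -31.6:275 -33.2:277 -34.8:272 -36.4:267 -38.0:258 -39.6:253 -41.2:269 -42.8:295 -44.4:343 -46.0:391 -47.6:432 -49.2:460
```

View pics/c4.png

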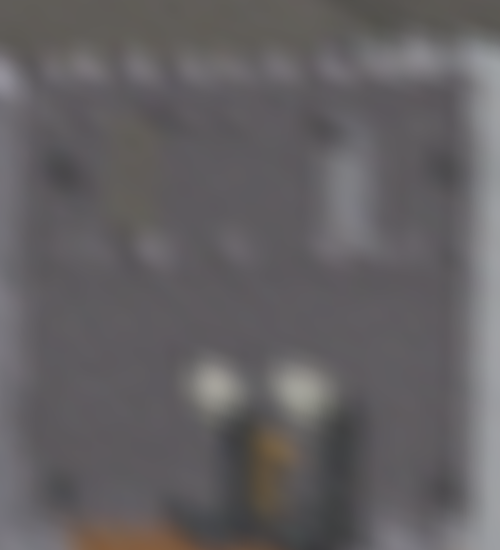

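send_rows(
  steps=[
    {"offset": [0,-10,-2],"delta_rot": [0.1,-0.65,-0.3],"gripper": 0},
    {"offset": [0,0,0],"delta_rot": [0,0,0],"gripper": 0},
    {"offset": [-9,0,0],"delta_rot": [0,0,0],"gripper": 0},
    {"offset": [-8,0,0],"delta_rot": [0,0,0],"gripper": 0},
    {"offset": [0,0,0],"delta_rot": [0,0,0],"gripper": 0},
  ],
)

```text
time_s: 8.75
tcp_pos: [0.5483, 0.0259, 0.2855]
ee_rot: [[-0.997, -0.071, 0.001], [-0.071, 0.997, 0.001], [-0.001, 0.001, -1.0]]
wrist_force: [0.7, 0.9, -2.0]
gripper_width: 0.134
```

```bash
cat >> h.py <<'E'
def st(yc=.036,x0=.5955,yaw=4.5):
    s=r.sense(); R=s['ee_rot']; G=s['tcp_pos']+.164*R[:,2]; a=np.radians(yaw); d=G[:2]-[x0,yc]
    print('grasp stand x %.1f y %.1f mm; underside z %.1f; yaw %.2f; tilt x %.4f y %.4f'%(1e3*(d@[np.cos(a),np.sin(a)]),1e3*(d@[-np.sin(a),np.cos(a)]),1e3*(s['tcp_pos'][2]-.2124),np.degrees(np.arctan2(-R[0,1],R[1,1])),R[0,2],R[1,2]),'F',s['wrist_force'].round(1),'M',s['moment'].round(2),s['time_s'],'w',round(s['gripper_width'],3))
E
python3 -c "
from h import *
st()
h=grab('scene')
B=cv2.resize(h[0][165:245,275:355],None,fx=7,fy=7,interpolation=cv2.INTER_CUBIC)
cv2.imwrite('pics/c5.png',B[...,::-1])"
```

```text
grasp stand x -47.7 y -6.2 mm; underside z 73.1; yaw 4.10; tilt x 0.0012 y 0.0012 F [ 0.7  0.9 -2. ] M [0.02 0.05 0.01] 8.75 w 0.134
```

View pics/c5.png

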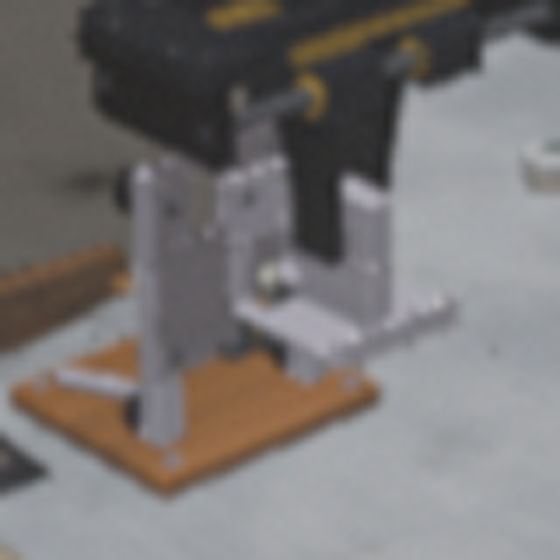

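send_rows(
  steps=[
    {"offset": [3,6.2,0],"delta_rot": [0,0,-0.4],"gripper": 0},
    {"offset": [0,0,0],"delta_rot": [0,0,0],"gripper": 0},
    {"offset": [0,0,0],"delta_rot": [0,0,0],"gripper": 0},
  ],
)

```text
time_s: 9.1
tcp_pos: [0.5439, 0.0324, 0.2849]
ee_rot: [[-0.997, -0.079, -0.001], [-0.079, 0.997, 0.001], [0.001, 0.001, -1.0]]
wrist_force: [1.3, -0.0, -2.0]
gripper_width: 0.136
```

```bash
python3 -c "
from h import *
st()"
```

```text
grasp stand x -51.9 y 0.7 mm; underside z 72.5; yaw 4.53; tilt x -0.0008 y 0.0010 F [ 1.3 -0.  -2. ] M [ 0.01 -0.   -0.02] 9.1 w 0.136
```

send_rows(
  steps=[
    {"offset": [-4,0,0],"delta_rot": [0,0,0],"gripper": 0},
    {"offset": [-2,0,0],"delta_rot": [0,0,0],"gripper": 0},
    {"offset": [-2,0,0],"delta_rot": [0,0,0],"gripper": 0},
    {"offset": [-2,0,0],"delta_rot": [0,0,0],"gripper": 0},
    {"offset": [-1,0,0],"delta_rot": [0,0,0],"gripper": 0},
  ],
)

```text
time_s: 9.6
tcp_pos: [0.5556, 0.0339, 0.2851]
ee_rot: [[-0.997, -0.08, -0.001], [-0.08, 0.997, 0.001], [0.0, 0.001, -1.0]]
wrist_force: [0.5, 1.0, -2.9]
gripper_width: 0.134
```

```bash
python3 -c "
from h import *
st()"
```

```text
grasp stand x -40.1 y 1.2 mm; underside z 72.7; yaw 4.59; tilt x -0.0006 y 0.0010 F [ 0.5  1.  -2.9] M [-0.05  0.04 -0.04] 9.6 w 0.134
```

send_rows(
  steps=[
    {"offset": [-2,0,0],"delta_rot": [0,0,0],"gripper": 0},
    {"offset": [-2,0,0],"delta_rot": [0,0,0],"gripper": 0},
  ],
)

```text
time_s: 9.8
tcp_pos: [0.5598, 0.0341, 0.2851]
ee_rot: [[-0.997, -0.08, -0.001], [-0.08, 0.997, 0.001], [0.001, 0.001, -1.0]]
wrist_force: [0.2, 0.1, -2.4]
gripper_width: 0.135
```

send_rows(
  steps=[
    {"offset": [-2,0,0],"delta_rot": [0,0,0],"gripper": 0},
    {"offset": [-1,0,0],"delta_rot": [0,0,0],"gripper": 0},
  ],
)

```text
time_s: 10.0
tcp_pos: [0.5632, 0.0343, 0.285]
ee_rot: [[-0.997, -0.08, -0.001], [-0.08, 0.997, 0.001], [0.001, 0.001, -1.0]]
wrist_force: [0.2, 0.5, -1.8]
gripper_width: 0.135
```

```bash
python3 -c "
from h import *
st()"
```

```text
grasp stand x -32.4 y 1.0 mm; underside z 72.6; yaw 4.57; tilt x -0.0008 y 0.0010 F [ 0.2  0.5 -1.8] M [ 0.01  0.02 -0.03] 10.0 w 0.135
```

send_rows(
  steps=[
    {"offset": [-1,0,0],"delta_rot": [0,0,0],"gripper": 0},
  ],
)

```text
time_s: 10.1
tcp_pos: [0.5639, 0.0343, 0.2848]
ee_rot: [[-0.997, -0.08, -0.003], [-0.08, 0.997, 0.001], [0.003, 0.001, -1.0]]
wrist_force: [-3.7, 0.4, -0.9]
gripper_width: 0.134
```

send_rows(
  steps=[
    {"offset": [-1,0,0],"delta_rot": [0,0,0],"gripper": 0},
  ],
)

```text
time_s: 10.2
tcp_pos: [0.5644, 0.0342, 0.2845]
ee_rot: [[-0.997, -0.08, -0.005], [-0.08, 0.997, 0.0], [0.005, 0.001, -1.0]]
wrist_force: [-3.7, -0.3, -0.5]
gripper_width: 0.138
```

send_rows(
  steps=[
    {"offset": [-1,0,0],"delta_rot": [0,0,0],"gripper": 0},
  ],
)

```text
time_s: 10.3
tcp_pos: [0.5648, 0.0342, 0.2843]
ee_rot: [[-0.997, -0.08, -0.007], [-0.08, 0.997, -0.0], [0.008, 0.0, -1.0]]
wrist_force: [-2.7, -0.5, -0.6]
gripper_width: 0.139
```

```bash
python3 -c "
from h import *
st()"
```

```text
grasp stand x -32.0 y 0.7 mm; underside z 71.9; yaw 4.56; tilt x -0.0075 y -0.0003 F [-2.7 -0.5 -0.6] M [0.01 0.94 0.12] 10.3 w 0.139
```

send_rows(
  steps=[
    {"offset": [0.8,0,0],"delta_rot": [0,-0.4,0],"gripper": 0},
    {"offset": [0,0,1.5],"delta_rot": [0,0,0],"gripper": 0},
    {"offset": [0,0,1.5],"delta_rot": [0,0,0],"gripper": 0},
    {"offset": [0,0,1],"delta_rot": [0,0,0],"gripper": 0},
  ],
)

```text
time_s: 10.7
tcp_pos: [0.5636, 0.0339, 0.2802]
ee_rot: [[-0.997, -0.08, -0.0], [-0.08, 0.997, -0.0], [0.001, -0.0, -1.0]]
wrist_force: [-2.4, -3.0, 1.6]
gripper_width: 0.133
```

```bash
python3 -c "
from h import *
st()"
```

```text
grasp stand x -32.1 y 0.3 mm; underside z 67.8; yaw 4.58; tilt x -0.0005 y -0.0005 F [-2.4 -3.   1.6] M [-0.54  0.61  0.07] 10.7 w 0.133
```

send_rows(
  steps=[
    {"offset": [0.3,-0.4,1.5],"delta_rot": [0,0,0],"gripper": 0},
    {"offset": [0,0,1.5],"delta_rot": [0,0,0],"gripper": 0},
  ],
)

```text
time_s: 10.9
tcp_pos: [0.5635, 0.0332, 0.2781]
ee_rot: [[-0.997, -0.08, 0.001], [-0.08, 0.997, -0.001], [-0.0, -0.001, -1.0]]
wrist_force: [-4.7, -0.4, 6.0]
gripper_width: 0.14
```

send_rows(
  steps=[
    {"offset": [0,0,2],"delta_rot": [0,0,0],"gripper": 0},
    {"offset": [0,0,2],"delta_rot": [0,0,0],"gripper": 0},
  ],
)

```text
time_s: 11.1
tcp_pos: [0.5634, 0.0332, 0.2758]
ee_rot: [[-0.997, -0.081, 0.001], [-0.081, 0.997, -0.001], [-0.001, -0.001, -1.0]]
wrist_force: [-5.1, -0.6, 4.3]
gripper_width: 0.135
```

```bash
python3 -c "
from h import *
st()"
```

```text
grasp stand x -32.0 y -0.5 mm; underside z 63.4; yaw 4.63; tilt x 0.0011 y -0.0012 F [-5.1 -0.6  4.3] M [0.03 1.17 0.1 ] 11.1 w 0.135
```

send_rows(
  steps=[
    {"offset": [0.6,0,2],"delta_rot": [0,0,0],"gripper": 0},
    {"offset": [0,0,2],"delta_rot": [0,0,0],"gripper": 0},
  ],
)

```text
time_s: 11.3
tcp_pos: [0.563, 0.0333, 0.2719]
ee_rot: [[-0.997, -0.081, 0.003], [-0.081, 0.997, -0.0], [-0.003, -0.001, -1.0]]
wrist_force: [-1.4, -0.6, -3.1]
gripper_width: 0.138
```

send_rows(
  steps=[
    {"offset": [0,0,2],"delta_rot": [0,0,0],"gripper": 0},
    {"offset": [0,0,2],"delta_rot": [0,0,0],"gripper": 0},
  ],
)

```text
time_s: 11.5
tcp_pos: [0.5632, 0.0333, 0.2689]
ee_rot: [[-0.997, -0.081, 0.002], [-0.081, 0.997, -0.001], [-0.002, -0.002, -1.0]]
wrist_force: [-11.8, 1.0, 24.3]
gripper_width: 0.136
```

```bash
python3 -c "
from h import *
st()"
```

```text
grasp stand x -32.1 y -0.4 mm; underside z 56.5; yaw 4.67; tilt x 0.0024 y -0.0015 F [-11.8   1.   24.3] M [ 0.46  3.03 -0.08] 11.5 w 0.136
```

send_rows(
  steps=[
    {"offset": [0.5,0,-0.5],"delta_rot": [0,0,0],"gripper": 0},
    {"offset": [0,0,0],"delta_rot": [0,0,0],"gripper": 0.5},
    {"offset": [0,0,0],"delta_rot": [0,0,0],"gripper": 0.5},
    {"offset": [0,0,0],"delta_rot": [0,0,0],"gripper": 0.5},
    {"offset": [0,0,0],"delta_rot": [0,0,0],"gripper": 0.5},
    {"offset": [0,0,0],"delta_rot": [0,0,0],"gripper": 0.5},
    {"offset": [0,0,0],"delta_rot": [0,0,0],"gripper": 0.5},
  ],
)

```text
time_s: 12.2
tcp_pos: [0.5651, 0.0341, 0.2697]
ee_rot: [[-0.997, -0.082, 0.011], [-0.082, 0.997, 0.001], [-0.011, -0.0, -1.0]]
wrist_force: [0.4, -0.9, -0.5]
gripper_width: 0.487
```

```bash
python3 -c "
from h import *
st()"
```

```text
grasp stand x -28.7 y 0.5 mm; underside z 57.3; yaw 4.71; tilt x 0.0106 y 0.0006 F [ 0.4 -0.9 -0.5] M [-0.03  0.02  0.02] 12.2 w 0.487
```

send_rows(
  steps=[
    {"offset": [0,0,-10],"delta_rot": [0,0.6,0],"gripper": 0.5},
    {"offset": [0,0,-20],"delta_rot": [0,0,0],"gripper": 0.5},
    {"offset": [0,0,-20],"delta_rot": [0,0,0],"gripper": 0.5},
    {"offset": [-6,0,0],"delta_rot": [0,0,0],"gripper": 0},
    {"offset": [0,0,0],"delta_rot": [0,0,0],"gripper": 0},
    {"offset": [0,0,0],"delta_rot": [0,0,0],"gripper": 0},
    {"offset": [0,0,0],"delta_rot": [0,0,0],"gripper": 0},
    {"offset": [0,0,0],"delta_rot": [0,0,0],"gripper": 0},
    {"offset": [0,0,0],"delta_rot": [0,0,0],"gripper": 0},
    {"offset": [0,0,0],"delta_rot": [0,0,0],"gripper": 0},
    {"offset": [0,0,0],"delta_rot": [0,0,0],"gripper": 0},
  ],
)

```text
time_s: 13.3
tcp_pos: [0.5704, 0.0344, 0.3163]
ee_rot: [[-0.997, -0.081, -0.009], [-0.081, 0.997, -0.002], [0.009, -0.001, -1.0]]
wrist_force: [0.8, 0.3, -0.4]
gripper_width: 0.007
```

```bash
python3 -c "
from h import *
st()
print(r.sense()['tcp_pos'])"
```

```text
grasp stand x -26.6 y 0.2 mm; underside z 103.9; yaw 4.66; tilt x -0.0088 y -0.0022 F [ 0.8  0.3 -0.4] M [ 0.   -0.09  0.02] 13.3 w 0.007
[0.57039978 0.0344359  0.31628309]
```

send_rows(
  steps=[
    {"offset": [-4,0,7],"delta_rot": [0.1,-0.5,0],"gripper": 0},
    {"offset": [0,0,6],"delta_rot": [0,0,0],"gripper": 0},
    {"offset": [0,0,1],"delta_rot": [0,0,0],"gripper": 0},
    {"offset": [0,0,0],"delta_rot": [0,0,0],"gripper": 0},
  ],
)

```text
time_s: 13.7
tcp_pos: [0.5746, 0.0348, 0.3005]
ee_rot: [[-0.997, -0.081, 0.0], [-0.081, 0.997, -0.003], [0.0, -0.003, -1.0]]
wrist_force: [0.6, 0.2, -0.1]
gripper_width: 0.004
```

send_rows(
  steps=[
    {"offset": [0,0,1],"delta_rot": [0,0,0],"gripper": 0},
    {"offset": [0,0,1],"delta_rot": [0,0,0],"gripper": 0},
  ],
)

```text
time_s: 13.9
tcp_pos: [0.5747, 0.0348, 0.2984]
ee_rot: [[-0.997, -0.081, 0.0], [-0.081, 0.997, -0.004], [0.0, -0.004, -1.0]]
wrist_force: [0.1, 1.0, -0.0]
gripper_width: 0.008
```

send_rows(
  steps=[
    {"offset": [0,0,1],"delta_rot": [0,0,0],"gripper": 0},
    {"offset": [0,0,1],"delta_rot": [0,0,0],"gripper": 0},
  ],
)

```text
time_s: 14.1
tcp_pos: [0.5747, 0.0348, 0.2969]
ee_rot: [[-0.997, -0.081, 0.001], [-0.081, 0.997, -0.004], [-0.0, -0.004, -1.0]]
wrist_force: [-2.1, -0.1, 5.9]
gripper_width: 0.001
```

send_rows(
  steps=[
    {"offset": [0,0,2],"delta_rot": [0,0,0],"gripper": 0},
    {"offset": [0,0,2],"delta_rot": [0,0,0],"gripper": 0},
  ],
)

```text
time_s: 14.3
tcp_pos: [0.5746, 0.0349, 0.2968]
ee_rot: [[-0.997, -0.083, 0.002], [-0.083, 0.997, -0.005], [-0.001, -0.005, -1.0]]
wrist_force: [-4.7, 0.8, 11.4]
gripper_width: 0.005
```

send_rows(
  steps=[
    {"offset": [0,0,2.5],"delta_rot": [0,0,0],"gripper": 0},
  ],
)

```text
time_s: 14.4
tcp_pos: [0.5744, 0.035, 0.2967]
ee_rot: [[-0.996, -0.084, 0.002], [-0.084, 0.996, -0.005], [-0.002, -0.005, -1.0]]
wrist_force: [-5.2, 0.8, 13.5]
gripper_width: 0.001
```

Rigid at 13 N: home. Lift away and look.

send_rows(
  steps=[
    {"offset": [0,0,-20],"delta_rot": [0,0,0],"gripper": 0},
    {"offset": [0,0,-40],"delta_rot": [0,0,0],"gripper": 0},
    {"offset": [0,0,-40],"delta_rot": [0,0,0],"gripper": 0},
    {"offset": [20,-45,0],"delta_rot": [0,0,0],"gripper": 0},
    {"offset": [20,-45,0],"delta_rot": [0,0,0],"gripper": 0},
    {"offset": [20,-45,0],"delta_rot": [0,0,0],"gripper": 0},
    {"offset": [20,-45,0],"delta_rot": [0,0,0],"gripper": 0},
    {"offset": [0,-45,0],"delta_rot": [0,0,0],"gripper": 0},
    {"offset": [0,-45,0],"delta_rot": [0,0,0],"gripper": 0},
    {"offset": [0,0,0],"delta_rot": [0,0,0],"gripper": 0},
  ],
)

```text
time_s: 15.4
tcp_pos: [0.5156, -0.2477, 0.4054]
ee_rot: [[-0.996, -0.091, 0.012], [-0.091, 0.996, -0.006], [-0.011, -0.007, -1.0]]
wrist_force: [-1.1, 0.3, 0.4]
gripper_width: 0.007
```

```bash
python3 -c "
from h import *
h=grab('scene');g=grab('top');S=cloud(h);P=cloud(g)
A=cv2.resize(g[0][150:230,270:360],None,fx=4.4,fy=4.4,interpolation=cv2.INTER_CUBIC)
B=cv2.resize(h[0][165:245,265:355],None,fx=4.4,fy=4.4,interpolation=cv2.INTER_CUBIC)
cv2.imwrite('pics/c6.png',np.hstack([A,B])[...,::-1])
k=(P[...,0]>.535)&(P[...,0]<.58)&(abs(P[...,1]-.033)<.005)&(P[...,2]>.08);print('rib z',k.sum(),np.median(P[k],0))
for s,l in((.010,'-y'),(.058,'+y')):
  k=(P[...,0]>.535)&(P[...,0]<.575)&(abs(P[...,1]-s)<.006)&(P[...,2]>.04);print('ledge top',l,k.sum(),np.median(P[k],0))
a=np.load('top0.npz')['P']
for n,(u,v) in dict(gem=(412,147),spool=(296,264),jar=(248,213)).items(): print(n,a[v,u].round(3),P[v,u].round(3))
d=np.abs(g[0].astype(int)-np.load('top0.npz')['p']).sum(2)
for n,(u,v) in dict(gem=(412,147),spool=(296,264),jar=(248,213)).items(): print(n,'diff',d[v-14:v+14,u-14:u+14].max())
print(r.sense()['tcp_pos'],r.sense()['wrist_force'])"
```

```text
rib z 68 [0.55936703 0.03226469 0.11365258]
ledge top -y 60 [0.55540531 0.00993833 0.05886744]
ledge top +y 61 [0.55726315 0.05717016 0.05958474]
gem [ 0.709 -0.217  0.016] [ 0.708 -0.217  0.018]
spool [0.393 0.086 0.023] [0.393 0.086 0.025]
jar [0.522 0.211 0.049] [0.522 0.212 0.046]
gem diff 127
spool diff 13
jar diff 13
[ 0.51554589 -0.24465845  0.40525558] [-0.13753996 -0.41069069 -0.27857235]
```

View pics/c6.png

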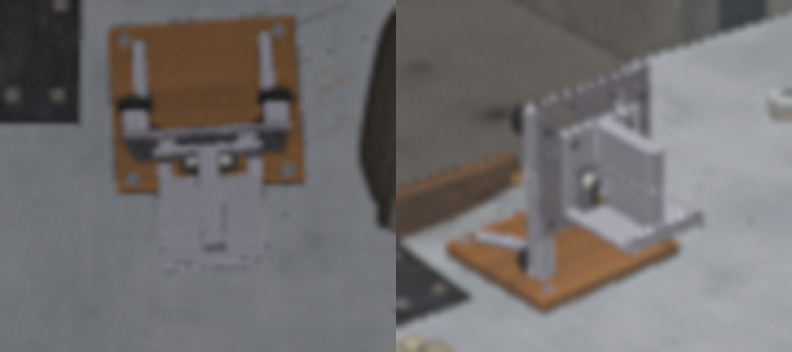

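```bash
python3 -c "
from h import *
order.finish_job()"
```

```text
the job is handed in; nothing more can be done
```

The bracket is hung on the stand and locked fully home. It is released, the arm is clear, and I handed the job in at about 15.5 s.

- **Plate height:** touching the plate's top edge gave h ≈ 2.4 mm, which agreed with the camera depth.
- **Hanging:** the hooks went into the slots on the first try. On lowering, the tongue met the rollers at the expected height and snapped through. It then stopped hard at a highest reading of about 24 N downward (27 N with the sideways push included).
- **Home check:** after letting go, I pressed the rib top with closed fingers at about 13 N and it did not give. It sat at z ≈ 114.7 mm, against 115.4 mm expected. I did not read the home pin directly.
- **Last pictures:** the ledge is level and seated against the plate. Camera heights read 1–2 mm low, within calibration.
- **Jars and spool:** the flux jar, spool and gem jar measured where they started, to within about 3 mm of depth noise. A pixel comparison did show a change near the gem jar. Its measured position did not change and the arm never went near it, so I took it for the arm or its shadow in view and did not look further.
- **Disagreement:** the two cameras put the stand's sideways position about 3–4 mm apart. I went in between the two, and the slots confirmed it by touch.

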